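# Load the water-test reader and take three readings

## Robot

A 7-joint arm with a two-finger parallel gripper is mounted at the origin on the work surface. World frame = base frame: x ahead of the robot, y to its left, z up, the work surface at z = 0. Lengths are in mm, angles in rad, forces in N, time in s.
With the tool pointing down it reaches from about 400 to 875 mm from the base axis. Payload 4.4 kg.
Tool frame: the origin (TCP) lies at the very end of the fingers, on their centre line; the grasp point (between the pads) lies 19 mm behind it; z points along the fingers, y is the line along which they close (so a half turn about z gives the same grasp; the last joint's range is limited). The gripper opens to 85 mm and grips with 20 to 120 N. Pads are 22 mm wide; open, the fingers measure 114 mm over their backs; the gripper's body (76 mm by 85 mm) begins 54 mm behind the grasp point. The pads swing forward as they close: fully open they stand 13 mm farther back than shut.
Start: joints at [-1.343, 0.628, 0.038, 1.517, -0.027, 0.996, -0.02], TCP at [188.21, 622.169, 231.313] pointing down, gripper open.
Joint ranges: [-3.06, 3.06], [-0.37, 2.12], [-1.25, 1.32], [0.18, 2.47], [-1.1, 4.24], [0.23, 1.98], [-2.94, 2.94]. Speed limits (rad/s): [2.57, 2.57, 3.14, 3.14, 3.14, 3.14, 3.14].

## Interface

Orientations are given as [roll, pitch, yaw] about the fixed x, y, z axes, in that order (R = Rz(yaw) Ry(pitch) Rx(roll)).
In Python, from cell import ctrl gives the robot as it stands.
- The arm moves only by the tool step_arm, never from a script. Its argument "series" is a list that holds one entry, the list of rows, each a list of 7 numbers: the turn, a rotation vector about the tool's x, y, z as a fraction of full scale, then the shift along the tool's x, y, z as a fraction of full scale, then the closure, from 0 (fully open) to 1 (shut). In form: [[[ax, ay, az, tx, ty, tz, gripper], ...]]. A call has 1 to 12 rows; each row shifts and turns the commanded pose from where the row before left it, along the tool's axes as they then stand; what a row does not reach is not made up. Full scale, the value 1, is 150 mm for a shift and 45 degrees for a turn. A row lasts 1/10 s, in which the tool goes at most 50 mm and 8.59 degrees, less where a joint would pass 70% of its speed; a pose out of reach is approached as far as the arm can. A call with a number of a shift or a turn outside -1 to 1 is refused whole. A call with a gripper value outside its range is refused whole. The fingers move at their own pace and stop on an object; the grip force is fixed at half the most. Time passes only in rows, so rows that do not move let the fingers close. It gives the time, the measured TCP pose, the force, the opening and the grip force at its end, in the units of the state.
- ctrl.read_state(): the state, without advancing time (a new reading comes with each control period).
- ctrl.get_image(name): name is "side" or "top" or "wrist"; returns a dict with "img" (400x640x3 uint8, red, green, blue), "fx", "fy", "cx", "cy" (pixels), "R" (3x3) and "t" (3): a world point X has camera coordinates R X + t. Camera axes: x right, y down, z forward; pixel columns grow to the right and rows downward; lengths in mm; the calibration is good to about 2 mm. A picture is of the moment at which its call begins. There is no depth.
- ctrl.finish_job(): hands the job in; it is judged then, once.
Trained networks look in a picture, given as the dict that the camera call returned (one of the last four; its "shot" number tells which), for a name from the list of things; names that differ only in an ending like _2 or _b are one class to them, and where a whole thing is asked for, a point or a joint stands for the part that bears it (a point fixed in the world has none). Each returns a list of dicts, best first, with "score" (0 to 1); they miss things now and then, are a little off and sometimes report something else, mostly with a low value. They report only what shows in the picture. A call takes as long as a camera call.
- ctrl.recognise(picture, thing): "centre" ([column, row] in pixels, amid what is visible of it).
The state is a dict: "clock": time; "qpos": joint angles; "qd": joint speeds; "tau": joint torques, N m; "eef_pos": TCP position; "tool_rot": TCP orientation; "force": force on the tool from outside, world axes, zero at the start; "torque": the same for the moment, N m; "width": finger opening in mm; "gripper_force": force on a finger pad.
Only numpy, scipy, OpenCV 4.12 (cv2) and the standard library are available. Lean on these libraries where they do the work, as an engineer would, in place of code of your own. Each camera call takes 0.05 s, during which the arm holds its last target. There are 200 camera calls.

## Task

Stand every orange-capped sample vial foot-down in the wells of the reader's open drawer, one to a well, and push the drawer fully home until it clicks in. Then take three readings with the clamped light gun: each time squeeze the red trigger all the way in, keep it in for about a second, and let it spring right out again. Leave everything else on the shelf where it is, apart from the black vial stand, which may shift.

Things in the scene. Friction and masses are not known exactly. Their poses are not given: they have to be found in the camera images.
- vial0_mid (a point): Centre (half-way up, 45 mm above its foot) of a glass sample vial with an orange cap: 90 mm tall; glass body 16 mm in diameter with a tapered foot (10 mm across at the very bottom), cap 20 mm in diameter from 66 to 90 mm above the foot; about 30 g. z points from foot to cap. It starts upright in the black stand; 3 to 5 of the five vials are there, the others are absent (None).
- vial1_mid (a point): Centre (half-way up, 45 mm above its foot) of a glass sample vial with an orange cap: 90 mm tall; glass body 16 mm in diameter with a tapered foot (10 mm across at the very bottom), cap 20 mm in diameter from 66 to 90 mm above the foot; about 30 g. z points from foot to cap. It starts upright in the black stand; 3 to 5 of the five vials are there, the others are absent (None).
- vial2_mid (a point): Centre (half-way up, 45 mm above its foot) of a glass sample vial with an orange cap: 90 mm tall; glass body 16 mm in diameter with a tapered foot (10 mm across at the very bottom), cap 20 mm in diameter from 66 to 90 mm above the foot; about 30 g. z points from foot to cap. It starts upright in the black stand; 3 to 5 of the five vials are there, the others are absent (None).
- vial3_mid (a point): Centre (half-way up, 45 mm above its foot) of a glass sample vial with an orange cap: 90 mm tall; glass body 16 mm in diameter with a tapered foot (10 mm across at the very bottom), cap 20 mm in diameter from 66 to 90 mm above the foot; about 30 g. z points from foot to cap. It starts upright in the black stand; 3 to 5 of the five vials are there, the others are absent (None).
- vial4_mid (a point): Centre (half-way up, 45 mm above its foot) of a glass sample vial with an orange cap: 90 mm tall; glass body 16 mm in diameter with a tapered foot (10 mm across at the very bottom), cap 20 mm in diameter from 66 to 90 mm above the foot; about 30 g. z points from foot to cap. It starts upright in the black stand; 3 to 5 of the five vials are there, the others are absent (None).
- stand: Loose black plastic stand, about 0.6 kg: foot plate 180 x 56 mm and 6 mm thick, a row of five square pockets along its own x at -64, -32, 0, 32 and 64 mm (each 18 x 18 mm, 40 mm deep, rim 46 mm up). A vial stands on the pocket floor 6 mm up, so its top is 96 mm up. Origin: centre of the underside.
- well0 (a point): Centre of the mouth (top rim) of one of the five square wells of the white holder in the reader's drawer: 21 x 21 mm, 40 mm deep, 30 mm apart in a row along the drawer's y; rim 54 mm above the table. It moves with the drawer; axes as those of the reader. Any vial may go in any well, one each; a seated vial stands on the well's floor, its foot 40 mm below the rim and its top 50 mm above the rim.
- well1 (a point): Centre of the mouth (top rim) of one of the five square wells of the white holder in the reader's drawer: 21 x 21 mm, 40 mm deep, 30 mm apart in a row along the drawer's y; rim 54 mm above the table. It moves with the drawer; axes as those of the reader. Any vial may go in any well, one each; a seated vial stands on the well's floor, its foot 40 mm below the rim and its top 50 mm above the rim.
- well2 (a point): Centre of the mouth (top rim) of one of the five square wells of the white holder in the reader's drawer: 21 x 21 mm, 40 mm deep, 30 mm apart in a row along the drawer's y; rim 54 mm above the table. It moves with the drawer; axes as those of the reader. Any vial may go in any well, one each; a seated vial stands on the well's floor, its foot 40 mm below the rim and its top 50 mm above the rim.
- well3 (a point): Centre of the mouth (top rim) of one of the five square wells of the white holder in the reader's drawer: 21 x 21 mm, 40 mm deep, 30 mm apart in a row along the drawer's y; rim 54 mm above the table. It moves with the drawer; axes as those of the reader. Any vial may go in any well, one each; a seated vial stands on the well's floor, its foot 40 mm below the rim and its top 50 mm above the rim.
- well4 (a point): Centre of the mouth (top rim) of one of the five square wells of the white holder in the reader's drawer: 21 x 21 mm, 40 mm deep, 30 mm apart in a row along the drawer's y; rim 54 mm above the table. It moves with the drawer; axes as those of the reader. Any vial may go in any well, one each; a seated vial stands on the well's floor, its foot 40 mm below the rim and its top 50 mm above the rim.
- drawer_front (a point): Point on the middle of the flat outer face of the drawer's blue front panel, 85 mm above the table. The panel is 196 mm wide, from 8 to 118 mm up, 14 mm thick; x points from here into the reader (the direction that shuts the drawer). The row of wells lies 59 mm behind this face; when the drawer is shut the face is 14 mm in front of the housing.
- drawer (a joint): Drawer opening in m: 0 is fully home, about 0.1 is open. It slides with about 2 N of friction and stays where it is left, until a sprung detent in the last 10 mm: the resistance rises to about 8 N, at 5 mm it snaps over and the drawer is held home against its stop.
- reader: Fixed grey reader housing with a clear roof, 170 mm deep (x), 200 mm wide (y), 122 mm tall; the drawer opens to its -x. Origin: centre of its underside, z up. There are 12 mm between the tops of seated vials and the roof's underside.
- squeeze (a point): Where to squeeze the fixed light gun, 70 mm above the table: between the back of the black grip and the red trigger. y points from grip to trigger, x along the grip to the barrel, z up. Grip's back face at y = -24 mm; trigger's outer face here at y = +32 mm at rest, +18 mm fully squeezed. Grip and trigger reach 15 mm or more either way in x; barrel from 45 mm at +x, post from 51 mm at -x.
- gun: Yellow light gun with a black grip and red trigger, fixed, clamped lying on its side beside the reader, its nose (+y) at the reader's side, grip to -x. Barrel 60 x 130 mm, its top 96 mm above the table; grip from 55 to 85 mm above the table, trigger from 58 to 82 mm, open below down to a 6 mm base plate. Origin: on the table under the barrel's middle.
- trigger_lever (a joint): Angle of the red trigger in rad: 0 at rest (out), 0.34 fully squeezed against its stop; vertical hinge pin at the barrel end. A spring brings it back: about 2.4 N to start and 8 N when fully in, pushed at the squeeze point, 40 mm from the hinge.
- tub: Bystander, to be left alone: closed green flip-top plastic tub, 89 x 89 x 107 mm. Origin: centre of its underside.
- scraper: Bystander, to be left alone: stainless steel scraper, 230 mm long, lying. Origin: on the table beneath the middle of its handle.
- air_pump: Bystander, to be left alone: black plastic air pump with a toggle switch, 120 x 80 x 65 mm. Origin: centre of its underside.
- spare_stand: Bystander, to be left alone: low white stand with two clear glass vials without caps, 50 x 110 x 90 mm. Origin: centre of its underside.
- food_jar: Bystander, to be left alone: jar, 64 mm across, 100 mm tall. Origin: centre of its underside.
- timer: Bystander, to be left alone: white timer, 60 x 60 x 22 mm. Origin: centre of its underside.

How it is judged (in metres and radians):
On the way, in this order (a step that is already met when the one before it is completed fails the run):
1. every vial stands upright on the floor of a well of the open drawer, released (z of vial0_mid in the frame of drawer_front between -0.036 and -0.021 m and x of vial0_mid in the frame of drawer_front between 0.045 and 0.073 m and y of vial0_mid in the frame of drawer_front between -0.076 and 0.076 m and angle between each of vial0_mid, vial1_mid, vial2_mid, vial3_mid, vial4_mid's own z axis and vertical below 0.26 rad and z of vial1_mid in the frame of drawer_front between -0.036 and -0.021 m and x of vial1_mid in the frame of drawer_front between 0.045 and 0.073 m and y of vial1_mid in the frame of drawer_front between -0.076 and 0.076 m and z of vial2_mid in the frame of drawer_front between -0.036 and -0.021 m and x of vial2_mid in the frame of drawer_front between 0.045 and 0.073 m and y of vial2_mid in the frame of drawer_front between -0.076 and 0.076 m and z of vial3_mid in the frame of drawer_front between -0.036 and -0.021 m and x of vial3_mid in the frame of drawer_front between 0.045 and 0.073 m and y of vial3_mid in the frame of drawer_front between -0.076 and 0.076 m and z of vial4_mid in the frame of drawer_front between -0.036 and -0.021 m and x of vial4_mid in the frame of drawer_front between 0.045 and 0.073 m and y of vial4_mid in the frame of drawer_front between -0.076 and 0.076 m and contact force between each of vial0, vial1, vial2, vial3, vial4 and the fingers below 0.1 N and value of joint drawer above 0.05 m), for 0.2 s.
2. the drawer is fully home with the vials in it (z of vial0_mid in the frame of drawer_front between -0.036 and -0.021 m and x of vial0_mid in the frame of drawer_front between 0.045 and 0.073 m and y of vial0_mid in the frame of drawer_front between -0.076 and 0.076 m and angle between each of vial0_mid, vial1_mid, vial2_mid, vial3_mid, vial4_mid's own z axis and vertical below 0.26 rad and z of vial1_mid in the frame of drawer_front between -0.036 and -0.021 m and x of vial1_mid in the frame of drawer_front between 0.045 and 0.073 m and y of vial1_mid in the frame of drawer_front between -0.076 and 0.076 m and z of vial2_mid in the frame of drawer_front between -0.036 and -0.021 m and x of vial2_mid in the frame of drawer_front between 0.045 and 0.073 m and y of vial2_mid in the frame of drawer_front between -0.076 and 0.076 m and z of vial3_mid in the frame of drawer_front between -0.036 and -0.021 m and x of vial3_mid in the frame of drawer_front between 0.045 and 0.073 m and y of vial3_mid in the frame of drawer_front between -0.076 and 0.076 m and z of vial4_mid in the frame of drawer_front between -0.036 and -0.021 m and x of vial4_mid in the frame of drawer_front between 0.045 and 0.073 m and y of vial4_mid in the frame of drawer_front between -0.076 and 0.076 m and value of joint drawer below 0.003 m), for 0.3 s.
3. first reading: the trigger is squeezed all the way (over 0.30 rad) for half a second while the drawer is home (value of joint trigger_lever above 0.3 rad and value of joint drawer below 0.003 m), for 0.5 s.
4. the trigger springs right out again after the first reading (value of joint trigger_lever below 0.04 rad), for 0.2 s.
5. second reading: the trigger is squeezed all the way (over 0.30 rad) for half a second while the drawer is home (all of step 3), for 0.5 s.
6. the trigger springs right out again after the second reading (value of joint trigger_lever below 0.04 rad), for 0.2 s.
7. third reading: the trigger is squeezed all the way (over 0.30 rad) for half a second while the drawer is home (all of step 5), for 0.5 s.
8. the trigger springs right out again after the third reading (value of joint trigger_lever below 0.04 rad), for 0.2 s.
At the end, for the whole second after the job is handed in: every vial that is present stands in a well of the drawer (within 5 mm of its seated height, tilted less than 0.26 rad) at rest; the drawer is within 3 mm of fully home; the trigger is out (below 0.04 rad) (all of step 2 and contact force between each of vial0, vial1, vial2, vial3, vial4 and the fingers below 0.1 N and value of joint trigger_lever below 0.04 rad and linear speed of each of vial0, vial1, vial2, vial3, vial4 below 0.02 m/s); the robot touches nothing.
It fails at once if a bystander is moved more than 30 mm (distance of any of tub, scraper, air_pump, spare_stand, food_jar, timer from where it was at the start of the episode above 0.03 m).
Of vial0, vial1, vial2, vial3, vial4 only 3 to 5 are there at a start; the rules pass over those that are not, and their reading is None.
At some moment in a run one of stand may be knocked a few centimetres aside while the robot is not near it.
It also fails if it takes over 210 s, if anything falls off the work surface, if the arm or the gripper's body presses on something with over 40 N, if the wrist force passes 120 N, or if a joint passes its speed limit or range.

## Working session

There is one attempt and no reset: what is moved stays moved. The work goes in short steps, Python scripts to look and compute and a tool call to move; the robot and the scene stay as the last step left them, time stands still between calls to the robot, and variables do not carry over. Pictures are saved under pics/ and viewed, at most 14 in all, crops included, and the job is handed in when it is done.

Besides the shell and the picture viewer there is one more tool, called after ">>>" by a JSON object that holds its "fn" and its "kwargs", one argument or row to a line. step_arm: Moves the arm, as the interface text tells. Shift numbers are shares of 150 mm and turn numbers shares of 45 degrees, none past 1 either way. Its arguments: {"type":"object","properties":{"series":{"type":"array","items":{"type":"array","items":{"type":"array","items":{"type":"number","minimum":-1,"maximum":1}}}}},"required":["series"]}

```bash
ls; mkdir -p pics; cat > h.py <<'E'
import numpy as np, cv2
from cell import ctrl
def shot(n,save=None):
    p=ctrl.get_image(n)
    if save: cv2.imwrite('pics/'+save,p['img'][:,:,::-1])
    return p
def ray(p,px,z):
    R=np.array(p['R']);t=np.array(p['t']);c=-R.T@t
    d=R.T@np.array([(px[0]-p['cx'])/p['fx'],(px[1]-p['cy'])/p['fy'],1]); return c+d*(z-c[2])/d[2]
def proj(p,X):
    c=np.array(p['R'])@np.array(X)+np.array(p['t']); return [p['fx']*c[0]/c[2]+p['cx'],p['fy']*c[1]/c[2]+p['cy']]
def tri(ps,pxs):
    A=[]
    for p,px in zip(ps,pxs):
        K=np.array([[p['fx'],0,p['cx']],[0,p['fy'],p['cy']],[0,0,1]]);P=K@np.c_[p['R'],p['t']]
        A+= [px[0]*P[2]-P[0],px[1]*P[2]-P[1]]
    v=np.linalg.svd(np.array(A))[2][-1]; return v[:3]/v[3]
E
python3 - <<'E'
from h import *
a=shot('top','t0.png');b=shot('side','s0.png')
for p,n in((a,'top'),(b,'side')):
    print(n,-np.array(p['R']).T@p['t'],p['fx'])
    for th in ['vial0_mid','stand','well0','drawer_front','reader','squeeze','gun','tub','scraper','air_pump','spare_stand','food_jar','timer']:
        try: print(th,[([round(x) for x in d['centre']],round(d['score'],2)) for d in ctrl.recognise(p,th)[:6]])
        except Exception as e: print(th,e)
s=ctrl.read_state();print(s)
E
```

```text
pics
top [4.11192880e+02 1.28941170e+00 1.89871403e+03] 505.6065921101189
vial0_mid []
stand [([238, 224], 0.65)]
well0 [([310, 206], 0.65)]
drawer_front [([310, 206], 0.97)]
reader [([315, 180], 0.91), ([439, 169], 0.5)]
squeeze [([382, 205], 0.83)]
gun [([379, 206], 0.62), ([312, 208], 0.54)]
tub []
scraper [([178, 204], 0.58)]
air_pump [([441, 237], 0.77), ([313, 206], 0.27)]
spare_stand [([450, 193], 0.85), ([438, 166], 0.68)]
food_jar [([441, 169], 0.9)]
timer [([280, 252], 0.73)]
side [ 123.43526399 -867.87246325  821.43903823] 421.29867195371537
vial0_mid [([258, 168], 0.59)]
stand [([274, 177], 0.69)]
well0 [([320, 213], 0.75)]
drawer_front [([321, 214], 0.73)]
reader [([358, 207], 0.76)]
squeeze [([362, 276], 0.74)]
gun [([366, 273], 0.68), ([263, 148], 0.38), ([274, 161], 0.18)]
tub [([332, 151], 0.82), ([352, 260], 0.61), ([274, 176], 0.35)]
scraper [([261, 147], 0.52), ([284, 160], 0.47), ([319, 219], 0.18)]
air_pump [([360, 368], 0.63)]
spare_stand [([442, 356], 0.76)]
food_jar [([460, 310], 0.75)]
timer [([256, 215], 0.69), ([256, 168], 0.69), ([320, 216], 0.28)]
{'clock': 1.4, 'qpos': array([-1.34280795,  0.62841635,  0.03849766,  1.5174356 , -0.02698634,
        0.99625877, -0.02000243]), 'qd': array([-0.00060187, -0.00068206,  0.00106018,  0.00158544,  0.00047303,
       -0.00081341,  0.00080526]), 'tau': array([ 4.40445519e-04, -5.63267291e+01,  1.22591212e+00, -1.93775690e+01,
        1.09927970e-02,  1.68838640e-03,  1.57243349e-06]), 'eef_pos': array([188.20643112, 622.16310909, 231.29135862]), 'tool_rot': array([-3.14159231e+00, -2.49578856e-05,  2.84778535e+00]), 'force': array([ 0.79847484, -0.20539694,  0.50533577]), 'torque': array([ 0.01663805,  0.02799025, -0.00313911]), 'gripper_force': 0.0, 'width': 85.60870357477125}
```

```bash
python3 - <<'E'
import cv2
a=cv2.imread('pics/t0.png');b=cv2.imread('pics/s0.png')
cv2.imwrite('pics/t0c.png',cv2.resize(a[130:280,140:480],None,fx=2.35,fy=2.35,interpolation=cv2.INTER_CUBIC))
cv2.imwrite('pics/s0c.png',cv2.resize(b[110:400,190:490],None,fx=2,fy=2,interpolation=cv2.INTER_CUBIC))
E
```

```text
(no output)
```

View pics/t0c.png

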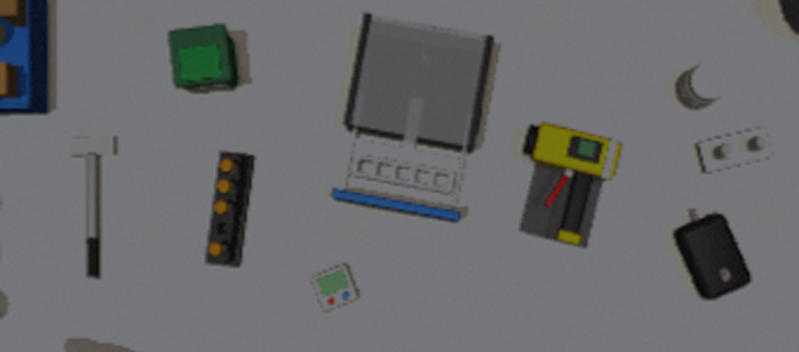

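View pics/s0c.png

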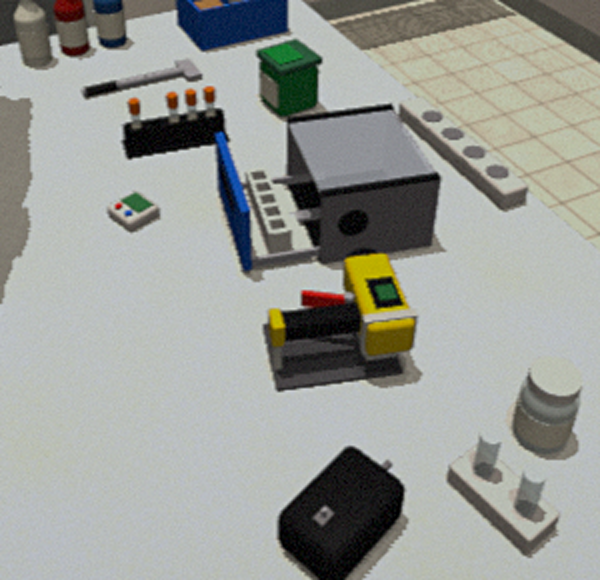

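```bash
cat >> h.py <<'E'
def caps(p,lo=40):
    hsv=cv2.cvtColor(p['img'],cv2.COLOR_RGB2HSV)
    m=cv2.inRange(hsv,(5,130,60),(22,255,255))
    n,l,st,c=cv2.connectedComponentsWithStats(m)
    return [(c[i],st[i,4]) for i in range(1,n) if st[i,4]>=lo]
def delta(X,yaw,s=None):
    s=s or ctrl.read_state();w=s['tool_rot'][2]
    d=np.array(X)-s['eef_pos'];dy=(yaw-w+np.pi/2)%np.pi-np.pi/2
    tx=d[0]*np.cos(w)+d[1]*np.sin(w);ty=d[0]*np.sin(w)-d[1]*np.cos(w)
    print('turn az frac',round(-dy/(np.pi/4),4),'shift frac (in present axes)',np.round([tx/150,ty/150,-d[2]/150],4))
    w2=w+dy;tx=d[0]*np.cos(w2)+d[1]*np.sin(w2);ty=d[0]*np.sin(w2)-d[1]*np.cos(w2)
    print('   shift after turn',np.round([tx/150,ty/150,-d[2]/150],4))
E
python3 - <<'E'
from h import *
a=shot('top');b=shot('side');w=shot('wrist','w0.png')
for c,n in caps(a,5): print('cap',c,n,ray(a,c,88).round(1))
for c,n in caps(b,5): print('side',c,n)
for nm,px,z in (('wellL',(365,165),54),('wellR',(441,180),54),('frontL',(333,192),118),('frontR',(461,216),118),('trig tip',(548,203),82),('grip end',(567,238),82),('gripbarrel',(577,175),85)):
    print(nm,ray(a,[140+px[0]/2.35,130+px[1]/2.35],z).round(1))
s=ctrl.read_state();cc=-np.array(w['R']).T@w['t'];print('wristcam',cc,s['eef_pos'],np.array(w['R']).round(3),w['fx'])
E
```

```text
cap [142.98701299 130.87012987] 77 [811.6 626.2  88. ]
cap [135.98235294 163.04117647] 170 [694.8 651.7  88. ]
cap [513.67700607 212.03978422] 1483 [ 481.3 -701.7   88. ]
cap [236.10344828 199.68965517] 29 [552.6 293.2  88. ]
cap [234.66666667 208.8       ] 30 [520.  298.9  88. ]
cap [233.58064516 217.5483871 ] 31 [488.8 303.2  88. ]
cap [231.21428571 235.5       ] 28 [424.9 312.6  88. ]
cap [ 17.09811321 394.46415094] 265 [-107.2 1065.7   88. ]
side [322.42857143 102.45714286] 35
side [293.81578947 111.23684211] 38
side [294.34375 156.59375] 32
side [284.94285714 158.34285714] 35
side [275.6 159.5] 30
side [256.59375 162.53125] 32
side [530.44776119 397.10447761] 67
wellL [547.5  82.4  54. ]
wellR [521.  -35.2  54. ]
frontL [503.5 128.5 118. ]
frontR [462.3 -62.3 118. ]
trig tip [ 479.6 -197.3   82. ]
grip end [ 425.4 -224.5   82. ]
gripbarrel [ 521.2 -242.9   85. ]
wristcam [109.62483581 646.20104466 374.10851807] [188.18865291 622.18145886 231.31675244] [[ 0.29   0.957  0.001]
 [ 0.907 -0.275  0.318]
 [ 0.305 -0.092 -0.948]] 337.6308065557069
```

```bash
python3 -c "
from h import *
delta([440,305,230],np.radians(171.4))"
```

```text
turn az frac -0.183 shift frac (in present axes) [-2.2192 -1.5378  0.0088]
   shift after turn [-1.9761 -1.8397  0.0088]
```

>>> {"fn": "step_arm", "kwargs": {
  "series": [
    [[0,0,-0.183,0,0,0,0.45],[0,0,0,-0.1976,-0.184,0,0.45],[0,0,0,-0.1976,-0.184,0,0.45],[0,0,0,-0.1976,-0.184,0,0.45],[0,0,0,-0.1976,-0.184,0,0.45],[0,0,0,-0.1976,-0.184,0,0.45],[0,0,0,-0.1976,-0.184,0,0.45],[0,0,0,-0.1976,-0.184,0,0.45],[0,0,0,-0.1976,-0.184,0,0.45],[0,0,0,-0.1976,-0.184,0,0.45],[0,0,0,-0.1976,-0.184,0.01,0.45],[0,0,0,0,0,0,0.45]]
  ]
}}

```text
clock: 2.75
eef_pos: [444.5, 298.6, 229.9]
tool_rot: [-3.139, 0.003, 2.981]
force: [-0.6, 0.3, -0.1]
width: 47.0
gripper_force: 0.0
```

```bash
python3 - <<'E'
from h import *
s=ctrl.read_state();print(s['eef_pos'],np.degrees(s['tool_rot']),s['width'],s['qpos'])
w=shot('wrist','w1.png')
for c,n in caps(w,30): print(c,n,ray(w,c,91).round(1))
E
```

```text
[444.45450097 298.56115658 229.90378778] [-179.82864068    0.18328544  170.81427841] 46.98441033758856 [-0.65767673  0.46548413  0.01579999  1.83996232 -0.00365595  0.83613333
  0.76936331]
[331.46680942 163.68308351] 467 [425.4 311.7  91. ]
[331.55256724 232.61613692] 409 [488.4 302.3  91. ]
[331.33432836 265.71343284] 335 [522. 297.  91.]
[331.39147287 294.8255814 ] 258 [553.5 292.3  91. ]
```

View pics/w1.png

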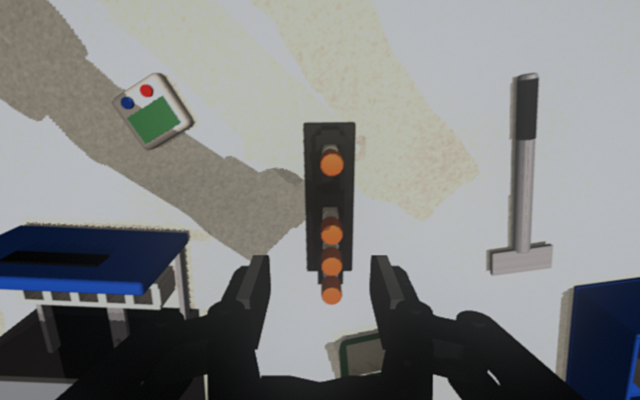

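```bash
python3 -c "
from h import *
s=ctrl.read_state();print(s['eef_pos'],s['tool_rot'])
delta([425.3,312,67],np.radians(171.4))"
```

```text
[442.26673873 301.79254606 229.90344244] [-3.14061645e+00  1.22305449e-03  2.98482260e+00]
turn az frac -0.0085 shift frac (in present axes) [0.1223 0.0496 1.086 ]
   shift after turn [0.122  0.0504 1.086 ]
```

>>> {"fn": "step_arm", "kwargs": {
  "series": [
    [[0,0,0,0.105,0.032,0.1,0.45],[0,0,0,0,0,0.2,0.45],[0,0,0,0,0,0.2,0.45],[0,0,0,0,0,0.2,0.45],[0,0,0,0,0,0,0.45],[0,0,0,0,0,0,0.45],[0,0,0,0,0,0,0.45],[0,0,0,0,0,0,0.45],[0,0,0,0,0,0,0.45]]
  ]
}}

```text
clock: 3.7
eef_pos: [425.7, 312.6, 126.0]
tool_rot: [3.14, 0.001, 2.991]
force: [-0.5, 0.0, -0.7]
width: 47.1
gripper_force: 0.0
```

```bash
python3 - <<'E'
from h import *
s=ctrl.read_state();print(s['eef_pos'],np.degrees(s['tool_rot']),s['width'])
delta([425.3,312,67],np.radians(171.4),s)
w=shot('wrist')
for c,n in caps(w,30): print(c,n,ray(w,c,91).round(1))
E
```

```text
[425.73630313 312.59747198 125.99244878] [1.79900564e+02 8.52450399e-02 1.71399021e+02] 47.11039885432787
turn az frac -0.0 shift frac (in present axes) [ 0.0023 -0.0044  0.3933]
   shift after turn [ 0.0023 -0.0044  0.3933]
[316.82688766 235.87661142] 1086 [424.  311.6  91. ]
[316.73418319 342.09301228] 2118 [498.2 300.1  91. ]
```

>>> {"fn": "step_arm", "kwargs": {
  "series": [
    [[0,0,0,0.005,-0.003,0.2,0.45],[0,0,0,0,0,0.193,0.45],[0,0,0,0,0,0,0.45],[0,0,0,0,0,0,0.45],[0,0,0,0,0,0,0.45],[0,0,0,0,0,0,1],[0,0,0,0,0,0,1],[0,0,0,0,0,0,1],[0,0,0,0,0,0,1],[0,0,0,0,0,0,1],[0,0,0,0,0,0,1]]
  ]
}}

```text
clock: 4.85
eef_pos: [425.0, 312.0, 67.0]
tool_rot: [3.14, 0.001, 2.991]
force: [-0.8, 0.1, 6.2]
width: 18.3
gripper_force: 58.3
```

>>> {"fn": "step_arm", "kwargs": {
  "series": [
    [[0,0,0,0,0,-0.1,1],[0,0,0,0,0,-0.24,1],[0,0,0,0,0,-0.24,1],[0,0,0,0,0,-0.24,1],[0,0,0,0,0,-0.25,1],[0,0,0,-0.1436,-0.2557,0,1],[0,0,0,-0.1436,-0.2557,0,1],[0,0,0,-0.1436,-0.2557,0,1],[0,0,0,-0.1436,-0.2557,0,1],[0,0,0,-0.1436,-0.2557,0,1],[0,0,0,-0.1436,-0.2557,0,1],[0,0,0,-0.1436,-0.2557,0,1]]
  ]
}}

```text
clock: 6.05
eef_pos: [533.6, 22.0, 226.9]
tool_rot: [3.141, 0.001, 2.992]
force: [1.0, 1.1, 0.1]
width: 18.3
gripper_force: 59.0
```

>>> {"fn": "step_arm", "kwargs": {
  "series": [
    [[0,0,0.189,0,0,0,1],[0,0,0.189,0,0,0,1],[0,0,0.189,0,0,0,1],[0,0,0.189,0,0,0,1],[0,0,0.189,0,0,0,1],[0,0,0.189,0,0,0,1],[0,0,0.189,0,0,0,1],[0,0,0.189,0,0,0,1],[0,0,0.189,0,0,0,1],[0,0,0.189,0,0,0,1],[0,0,0.189,0,0,0,1],[0,0,0.005,0,0,0,1]]
  ]
}}

```text
clock: 7.25
eef_pos: [533.1, 23.9, 226.6]
tool_rot: [3.141, 0.0, 1.354]
force: [-0.5, -0.7, 0.2]
width: 18.2
gripper_force: 59.1
```

>>> {"fn": "step_arm", "kwargs": {
  "series": [
    [[0,0,0,0,0,0,1],[0,0,0,0,0,0,1],[0,0,0,0,0,0,1]]
  ]
}}

```text
clock: 7.55
eef_pos: [533.3, 23.7, 226.4]
tool_rot: [-3.142, -0.0, 1.356]
force: [0.4, 1.1, -0.6]
width: 18.4
gripper_force: 59.1
```

```bash
python3 - <<'E'
from h import *
s=ctrl.read_state();print(s['eef_pos'],np.degrees(s['tool_rot']),s['width'],s['qpos'])
w=shot('wrist','w2.png')
print([(d['centre'],d['score']) for d in ctrl.recognise(w,'well0')])
for y in (82.4,53,23.6,-5.8,-35.2): print(proj(w,[521+26.5*(y+35.2)/117.6,y,54]))
E
```

```text
[533.25424965  23.6881373  226.44638132] [-1.79999441e+02 -2.01974685e-02  7.77011210e+01] 18.360957119825862 [-0.4270647   0.50936233  0.49259187  1.85710336 -0.31197392  0.85169327
  0.00579424]
[([299.6, 162.5], 0.81)]
[np.float64(321.44073789109353), np.float64(113.78737973153132)]
[np.float64(321.17695323264013), np.float64(147.04034105425356)]
[np.float64(320.9286936522925), np.float64(178.33619530025845)]
[np.float64(320.6946277348178), np.float64(207.842782022891)]
[np.float64(320.4735720750428), np.float64(235.70928247731393)]
```

View pics/w2.png

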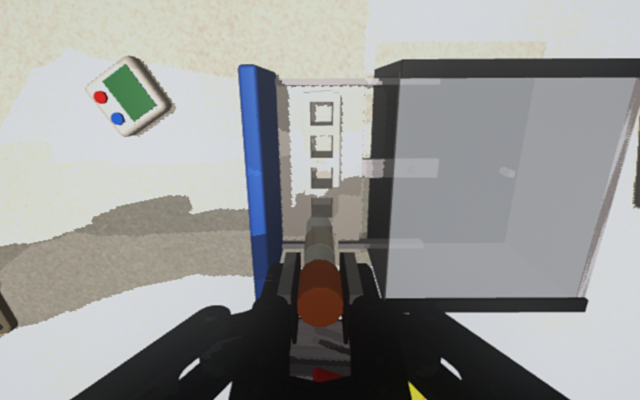

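>>> {"fn": "step_arm", "kwargs": {
  "series": [
    [[0,0,0,-0.2,0,0,1],[0,0,0,-0.2,0,0,1],[0,0,0,0,0,0,1],[0,0,0,0,0,0.22,1],[0,0,0,0,0,0.22,1],[0,0,0,0,0,0.2,1],[0,0,0,0,0,0,1],[0,0,0,0,0,0,1],[0,0,0,0,0,0,1],[0,0,0,0,0,0,1]]
  ]
}}

```text
clock: 8.65
eef_pos: [521.6, -34.9, 131.9]
tool_rot: [3.139, -0.001, 1.355]
force: [0.5, -0.2, 0.0]
width: 18.1
gripper_force: 59.1
```

```bash
python3 - <<'E'
from h import *
s=ctrl.read_state();print(s['eef_pos'],np.degrees(s['tool_rot']),s['force'])
delta([521,-35.2,77],np.radians(77.6),s)
w=shot('wrist','w3.png')
E
```

```text
[521.59917599 -34.8849296  131.87439266] [ 1.79833245e+02 -4.07779828e-02  7.76366988e+01] [ 0.52996043 -0.18202054  0.03191762]
turn az frac 0.0008 shift frac (in present axes) [-0.0029 -0.0035  0.3658]
   shift after turn [-0.0029 -0.0035  0.3658]
```

View pics/w3.png

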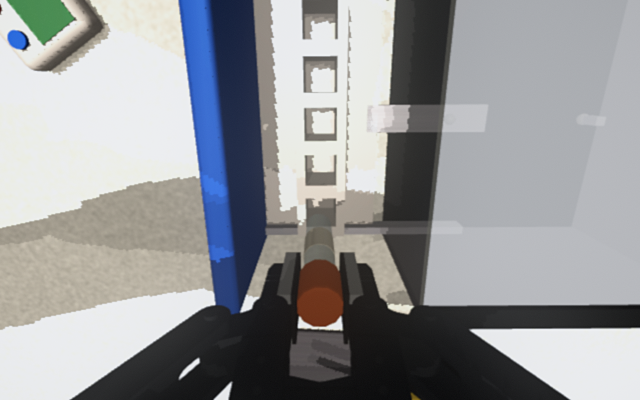

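```bash
python3 - <<'E'
from h import *
w=shot('wrist')
P=[ray(w,(320,r),54) for r in (20,74,124,168)]
for q in P: print(q.round(1))
E
```

```text
[547.3  82.4  54. ]
[541.   53.6  54. ]
[534.5  24.3  54. ]
[528.4  -3.7  54. ]
```

>>> {"fn": "step_arm", "kwargs": {
  "series": [
    [[0,0,0,-0.003,-0.003,0.1,1],[0,0,0,0,0,0.1,1],[0,0,0,0,0,0.1,1],[0,0,0,0,0,0.06,1],[0,0,0,0,0,0,1],[0,0,0,0,0,0,1],[0,0,0,0,0,0,1]]
  ]
}}

```text
clock: 9.45
eef_pos: [520.1, -35.3, 77.0]
tool_rot: [3.141, -0.0, 1.355]
force: [0.2, -0.3, 0.3]
width: 18.1
gripper_force: 59.0
```

>>> {"fn": "step_arm", "kwargs": {
  "series": [
    [[0,0,0,0,0,0,0.45],[0,0,0,0,0,0,0.45],[0,0,0,0,0,0,0.45],[0,0,0,0,0,0,0.45],[0,0,0,0,0,-0.05,0.45],[0,0,0,0,0,-0.15,0.45],[0,0,0,0,0,-0.2,0.45],[0,0,0,0,0,-0.3,0.45],[0,0,0,0,0,-0.3,0.45],[0,0,0,0,0,0,0.45]]
  ]
}}

```text
clock: 10.45
eef_pos: [523.5, -36.3, 232.3]
tool_rot: [3.13, -0.002, 1.354]
force: [0.2, -0.1, -0.9]
width: 47.2
gripper_force: 0.0
```

>>> {"fn": "step_arm", "kwargs": {
  "series": [
    [[0,0,0,0.269,-0.0864,0,0.45],[0,0,0,0.269,-0.0864,0,0.45],[0,0,0,0.269,-0.0864,0,0.45],[0,0,0,0.269,-0.0864,0,0.45],[0,0,0,0.269,-0.0864,0,0.45],[0,0,0,0.269,-0.0864,0,0.45],[0,0,0,0.269,-0.0864,0,0.45],[0,0,0,0.269,-0.0864,0,0.45],[0,0,-0.189,0,0,0,0.45],[0,0,-0.189,0,0,0,0.45],[0,0,-0.189,0,0,0,0.45],[0,0,-0.189,0,0,0,0.45]]
  ]
}}

```text
clock: 11.65
eef_pos: [487.4, 302.2, 226.2]
tool_rot: [-3.141, 0.0, 1.955]
force: [1.4, -0.5, -0.9]
width: 46.8
gripper_force: 0.0
```

>>> {"fn": "step_arm", "kwargs": {
  "series": [
    [[0,0,-0.189,0,0,0,0.45],[0,0,-0.189,0,0,0,0.45],[0,0,-0.189,0,0,0,0.45],[0,0,-0.189,0,0,0,0.45],[0,0,-0.189,0,0,0,0.45],[0,0,-0.189,0,0,0,0.45],[0,0,-0.189,0,0,0,0.45],[0,0,-0.005,0,0,0,0.45],[0,0,0,0,0,0,0.45],[0,0,0,0,0,0,0.45],[0,0,0,0,0,0,0.45]]
  ]
}}

```text
clock: 12.75
eef_pos: [487.7, 302.3, 226.3]
tool_rot: [-3.141, -0.0, 2.99]
force: [0.2, -0.3, -0.4]
width: 46.6
gripper_force: 0.0
```

```bash
cat > look.py <<'E'
from h import *
import sys
s=ctrl.read_state();print(s['clock'],s['eef_pos'].round(1),np.degrees(s['tool_rot']).round(2),s['width'])
w=shot('wrist');a=shot('top','last_top.png')
for z,p,n in ((92,w,30),(88,a,8)):
    C=[(ray(p,c,z)[:2],k) for c,k in caps(p,n)]
    print(*[(c.round(1),k) for c,k in C if 350<c[0]<620 and -120<c[1]<400])
X=[float(v) for v in sys.argv[1:]]
if X: delta(X[:3],np.radians(X[3]),s)
E
python3 look.py 488.5 302.5 67 171.4
```

```text
12.75 [487.7 302.3 226.3] [-179.99   -0.    171.32] 46.638397398598116
(array([487.2, 301.6]), np.int32(475)) (array([520.6, 296.3]), np.int32(381)) (array([552.8, 291.7]), np.int32(304))
(array([552.2, 293.5]), np.int32(26)) (array([521.1, -35.2]), np.int32(23)) (array([520.8, 298.8]), np.int32(26))
turn az frac -0.0017 shift frac (in present axes) [-0.0049  0.0023  1.0621]
   shift after turn [-0.0049  0.0023  1.0621]
```

>>> {"fn": "step_arm", "kwargs": {
  "series": [
    [[0,0,0,-0.003,0,0.2,0.45],[0,0,0,0,0,0.3,0.45],[0,0,0,0,0,0.3,0.45],[0,0,0,0,0,0.162,0.45],[0,0,0,0,0,0.1,0.45],[0,0,0,0,0,0,0.45],[0,0,0,0,0,0,0.45],[0,0,0,0,0,0,1],[0,0,0,0,0,0,1],[0,0,0,0,0,0,1],[0,0,0,0,0,0,1],[0,0,0,0,0,0,1]]
  ]
}}

```text
clock: 14.05
eef_pos: [489.1, 302.5, 68.4]
tool_rot: [3.14, 0.002, 2.991]
force: [-0.4, -1.1, 7.1]
width: 18.1
gripper_force: 58.5
```

>>> {"fn": "step_arm", "kwargs": {
  "series": [
    [[0,0,0,0,0,-0.1,1],[0,0,0,0,0,-0.24,1],[0,0,0,0,0,-0.24,1],[0,0,0,0,0,-0.24,1],[0,0,0,0,0,-0.24,1],[0,0,0,-0.0803,-0.284,0,1],[0,0,0,-0.0803,-0.284,0,1],[0,0,0,-0.0803,-0.284,0,1],[0,0,0,-0.0803,-0.284,0,1],[0,0,0,-0.0803,-0.284,0,1],[0,0,0,-0.0803,-0.284,0,1],[0,0,0,-0.0803,-0.284,0,1]]
  ]
}}

```text
clock: 15.25
eef_pos: [527.0, -6.9, 226.5]
tool_rot: [3.141, 0.001, 2.992]
force: [1.0, -0.2, -0.6]
width: 18.0
gripper_force: 59.1
```

>>> {"fn": "step_arm", "kwargs": {
  "series": [
    [[0,0,0.189,0,0,0,1],[0,0,0.189,0,0,0,1],[0,0,0.189,0,0,0,1],[0,0,0.189,0,0,0,1],[0,0,0.189,0,0,0,1],[0,0,0.189,0,0,0,1],[0,0,0.189,0,0,0,1],[0,0,0.189,0,0,0,1],[0,0,0.189,0,0,0,1],[0,0,0.189,0,0,0,1],[0,0,0.189,0,0,0,1],[0,0,0.005,0,0,0,1]]
  ]
}}

```text
clock: 16.45
eef_pos: [526.9, -5.0, 226.2]
tool_rot: [3.141, 0.0, 1.354]
force: [-0.9, 0.0, 0.0]
width: 18.0
gripper_force: 59.1
```

>>> {"fn": "step_arm", "kwargs": {
  "series": [
    [[0,0,0,0,0,0,1],[0,0,0,0,0,0.2,1],[0,0,0,0,0,0.2,1],[0,0,0,0,0,0.2,1],[0,0,0,0,0,0,1],[0,0,0,0,0,0,1],[0,0,0,0,0,0,1],[0,0,0,0,0,0,1]]
  ]
}}

```text
clock: 17.25
eef_pos: [528.1, -5.3, 137.6]
tool_rot: [3.139, -0.001, 1.355]
force: [0.2, -0.8, 0.4]
width: 18.0
gripper_force: 59.1
```

```bash
python3 look.py 527.8 -5 78 77.6
```

```text
17.25 [528.1  -5.3 137.6] [ 1.7984e+02 -5.0000e-02  7.7650e+01] 18.005918620656978
(array([519.1, -45.2]), np.int32(2487))
(array([552.7, 292.9]), np.int32(30)) (array([519.9, 298.2]), np.int32(30))
turn az frac 0.0011 shift frac (in present axes) [ 0.0014 -0.0026  0.397 ]
   shift after turn [ 0.0014 -0.0026  0.397 ]
```

Descend, release, lift.

>>> {"fn": "step_arm", "kwargs": {
  "series": [
    [[0,0,0,0,0,0.1,1],[0,0,0,0,0,0.1,1],[0,0,0,0,0,0.1,1],[0,0,0,0,0,0.095,1],[0,0,0,0,0,0,1],[0,0,0,0,0,0,1],[0,0,0,0,0,0,1]]
  ]
}}

```text
clock: 18.05
eef_pos: [527.3, -5.2, 77.2]
tool_rot: [3.141, -0.0, 1.355]
force: [-0.3, -0.1, 0.4]
width: 18.1
gripper_force: 59.2
```

>>> {"fn": "step_arm", "kwargs": {
  "series": [
    [[0,0,0,0,0,0,0.45],[0,0,0,0,0,0,0.45],[0,0,0,0,0,0,0.45],[0,0,0,0,0,0,0.45],[0,0,0,0,0,-0.05,0.45],[0,0,0,0,0,-0.15,0.45],[0,0,0,0,0,-0.2,0.45],[0,0,0,0,0,-0.3,0.45],[0,0,0,0,0,-0.3,0.45],[0,0,0,0,0,0,0.45]]
  ]
}}

```text
clock: 19.05
eef_pos: [530.8, -6.1, 232.9]
tool_rot: [3.13, -0.003, 1.354]
force: [0.8, 0.1, -0.0]
width: 47.0
gripper_force: 0.0
```

>>> {"fn": "step_arm", "kwargs": {
  "series": [
    [[0,0,0,0.2455,-0.0595,0,0.45],[0,0,0,0.2455,-0.0595,0,0.45],[0,0,0,0.2455,-0.0595,0,0.45],[0,0,0,0.2455,-0.0595,0,0.45],[0,0,0,0.2455,-0.0595,0,0.45],[0,0,0,0.2455,-0.0595,0,0.45],[0,0,0,0.2455,-0.0595,0,0.45],[0,0,0,0.2455,-0.0595,0,0.45],[0,0,-0.189,0,0,0,0.45],[0,0,-0.189,0,0,0,0.45],[0,0,-0.189,0,0,0,0.45],[0,0,-0.189,0,0,0,0.45]]
  ]
}}

```text
clock: 20.25
eef_pos: [520.0, 297.6, 226.7]
tool_rot: [-3.141, 0.0, 1.955]
force: [-0.6, -0.8, -0.4]
width: 47.1
gripper_force: 0.0
```

>>> {"fn": "step_arm", "kwargs": {
  "series": [
    [[0,0,-0.189,0,0,0,0.45],[0,0,-0.189,0,0,0,0.45],[0,0,-0.189,0,0,0,0.45],[0,0,-0.189,0,0,0,0.45],[0,0,-0.189,0,0,0,0.45],[0,0,-0.189,0,0,0,0.45],[0,0,-0.189,0,0,0,0.45],[0,0,-0.005,0,0,0,0.45],[0,0,0,0,0,0,0.45],[0,0,0,0,0,0,0.45],[0,0,0,0,0,0,0.45]]
  ]
}}

```text
clock: 21.35
eef_pos: [520.4, 297.9, 226.8]
tool_rot: [-3.141, -0.0, 2.99]
force: [-0.5, 0.4, 0.0]
width: 46.6
gripper_force: 0.0
```

```bash
python3 look.py 520.8 297.5 67 171.4
```

```text
21.35 [520.4 297.9 226.8] [-179.99   -0.    171.32] 46.556635598703636
(array([518.9, 297. ]), np.int32(458)) (array([552.5, 291.6]), np.int32(320)) (array([522.4,  10.4]), np.int32(124))
(array([552.1, 293.2]), np.int32(24)) (array([525.8,  -3.9]), np.int32(22)) (array([520.9, -34.7]), np.int32(24))
turn az frac -0.0017 shift frac (in present axes) [-0.0032 -0.0019  1.0652]
   shift after turn [-0.0032 -0.0019  1.0652]
```

Both placed vials stand in their wells; pick the third.

>>> {"fn": "step_arm", "kwargs": {
  "series": [
    [[0,0,0,0,0,0.2,0.45],[0,0,0,0,0,0.3,0.45],[0,0,0,0,0,0.3,0.45],[0,0,0,0,0,0.165,0.45],[0,0,0,0,0,0.1,0.45],[0,0,0,0,0,0,0.45],[0,0,0,0,0,0,0.45],[0,0,0,0,0,0,1],[0,0,0,0,0,0,1],[0,0,0,0,0,0,1],[0,0,0,0,0,0,1],[0,0,0,0,0,0,1]]
  ]
}}

```text
clock: 22.65
eef_pos: [521.6, 298.0, 68.8]
tool_rot: [3.14, 0.002, 2.991]
force: [-0.5, -1.1, 6.4]
width: 18.1
gripper_force: 58.3
```

>>> {"fn": "step_arm", "kwargs": {
  "series": [
    [[0,0,0,0,0,-0.1,1],[0,0,0,0,0,-0.24,1],[0,0,0,0,0,-0.24,1],[0,0,0,0,0,-0.24,1],[0,0,0,0,0,-0.24,1],[0,0,0,-0.0516,-0.256,0,1],[0,0,0,-0.0516,-0.256,0,1],[0,0,0,-0.0516,-0.256,0,1],[0,0,0,-0.0516,-0.256,0,1],[0,0,0,-0.0516,-0.256,0,1],[0,0,0,-0.0516,-0.256,0,1],[0,0,0,-0.0516,-0.256,0,1]]
  ]
}}

```text
clock: 23.85
eef_pos: [533.8, 22.5, 227.4]
tool_rot: [3.141, 0.001, 2.992]
force: [0.2, -2.0, -0.7]
width: 18.6
gripper_force: 59.1
```

>>> {"fn": "step_arm", "kwargs": {
  "series": [
    [[0,0,0.189,0,0,0,1],[0,0,0.189,0,0,0,1],[0,0,0.189,0,0,0,1],[0,0,0.189,0,0,0,1],[0,0,0.189,0,0,0,1],[0,0,0.189,0,0,0,1],[0,0,0.189,0,0,0,1],[0,0,0.189,0,0,0,1],[0,0,0.189,0,0,0,1],[0,0,0.189,0,0,0,1],[0,0,0.189,0,0,0,1],[0,0,0.005,0,0,0,1]]
  ]
}}

```text
clock: 25.05
eef_pos: [533.8, 24.4, 226.9]
tool_rot: [3.141, -0.001, 1.355]
force: [0.8, -0.6, -0.5]
width: 18.2
gripper_force: 59.2
```

>>> {"fn": "step_arm", "kwargs": {
  "series": [
    [[0,0,0,0,0,0,1],[0,0,0,0,0,0.2,1],[0,0,0,0,0,0.2,1],[0,0,0,0,0,0.2,1],[0,0,0,0,0,0,1],[0,0,0,0,0,0,1],[0,0,0,0,0,0,1],[0,0,0,0,0,0,1]]
  ]
}}

```text
clock: 25.85
eef_pos: [535.0, 23.9, 137.6]
tool_rot: [3.139, -0.001, 1.355]
force: [-0.7, 0.2, -1.0]
width: 18.4
gripper_force: 59.2
```

```bash
python3 look.py 534.3 24 78 77.6
```

```text
25.85 [535.   23.9 137.6] [ 1.7984e+02 -6.0000e-02  7.7650e+01] 18.43050019847785
(array([524.7, -19.6]), np.int32(3017))
(array([552.1, 293. ]), np.int32(29)) (array([520.8, -35. ]), np.int32(22))
turn az frac 0.0012 shift frac (in present axes) [-0.0006 -0.0043  0.3975]
   shift after turn [-0.0006 -0.0043  0.3975]
```

>>> {"fn": "step_arm", "kwargs": {
  "series": [
    [[0,0,0,0,0,0.1,1],[0,0,0,0,0,0.1,1],[0,0,0,0,0,0.1,1],[0,0,0,0,0,0.095,1],[0,0,0,0,0,0,1],[0,0,0,0,0,0,1],[0,0,0,0,0,0,1]]
  ]
}}

```text
clock: 26.65
eef_pos: [534.3, 23.9, 77.5]
tool_rot: [3.141, -0.0, 1.355]
force: [-0.0, 0.5, -0.3]
width: 18.1
gripper_force: 61.8
```

>>> {"fn": "step_arm", "kwargs": {
  "series": [
    [[0,0,0,0,0,0,0.45],[0,0,0,0,0,0,0.45],[0,0,0,0,0,0,0.45],[0,0,0,0,0,0,0.45],[0,0,0,0,0,-0.05,0.45],[0,0,0,0,0,-0.15,0.45],[0,0,0,0,0,-0.2,0.45],[0,0,0,0,0,-0.3,0.45],[0,0,0,0,0,-0.3,0.45],[0,0,0,0,0,0,0.45]]
  ]
}}

```text
clock: 27.65
eef_pos: [537.6, 23.2, 232.9]
tool_rot: [3.131, -0.003, 1.354]
force: [1.7, -0.4, 0.4]
width: 47.1
gripper_force: 0.0
```

>>> {"fn": "step_arm", "kwargs": {
  "series": [
    [[0,0,0,0.222,-0.0334,0,0.45],[0,0,0,0.222,-0.0334,0,0.45],[0,0,0,0.222,-0.0334,0,0.45],[0,0,0,0.222,-0.0334,0,0.45],[0,0,0,0.222,-0.0334,0,0.45],[0,0,0,0.222,-0.0334,0,0.45],[0,0,0,0.222,-0.0334,0,0.45],[0,0,0,0.222,-0.0334,0,0.45],[0,0,-0.189,0,0,0,0.45],[0,0,-0.189,0,0,0,0.45],[0,0,-0.189,0,0,0,0.45],[0,0,-0.189,0,0,0,0.45]]
  ]
}}

```text
clock: 28.85
eef_pos: [551.4, 292.6, 226.7]
tool_rot: [-3.141, 0.0, 1.955]
force: [-0.5, 0.2, 0.9]
width: 47.3
gripper_force: 0.0
```

>>> {"fn": "step_arm", "kwargs": {
  "series": [
    [[0,0,-0.189,0,0,0,0.45],[0,0,-0.189,0,0,0,0.45],[0,0,-0.189,0,0,0,0.45],[0,0,-0.189,0,0,0,0.45],[0,0,-0.189,0,0,0,0.45],[0,0,-0.189,0,0,0,0.45],[0,0,-0.189,0,0,0,0.45],[0,0,-0.005,0,0,0,0.45],[0,0,0,0,0,0,0.45],[0,0,0,0,0,0,0.45],[0,0,0,0,0,0,0.45]]
  ]
}}

```text
clock: 29.95
eef_pos: [551.7, 292.8, 226.7]
tool_rot: [-3.141, -0.0, 2.99]
force: [-0.2, 0.0, 0.4]
width: 46.5
gripper_force: 0.0
```

```bash
python3 look.py 552.6 292.6 67 171.4
```

```text
29.95 [551.7 292.8 226.7] [-179.98   -0.    171.32] 46.54368957424206
(array([550.4, 291.8]), np.int32(416)) (array([532.1,  25.8]), np.int32(705))
(array([545.9, 292.9]), np.int32(9)) (array([533.7,  25.9]), np.int32(22)) (array([525.8,  -3.9]), np.int32(22)) (array([520.9, -34.7]), np.int32(24))
turn az frac -0.0017 shift frac (in present axes) [-6.2000e-03 -1.0000e-04  1.0649e+00]
   shift after turn [-6.2000e-03 -1.0000e-04  1.0649e+00]
```

>>> {"fn": "step_arm", "kwargs": {
  "series": [
    [[0,0,0,-0.003,0,0.2,0.45],[0,0,0,0,0,0.3,0.45],[0,0,0,0,0,0.3,0.45],[0,0,0,0,0,0.165,0.45],[0,0,0,0,0,0.1,0.45],[0,0,0,0,0,0,0.45],[0,0,0,0,0,0,0.45],[0,0,0,0,0,0,1],[0,0,0,0,0,0,1],[0,0,0,0,0,0,1],[0,0,0,0,0,0,1],[0,0,0,0,0,0,1]]
  ]
}}

```text
clock: 31.25
eef_pos: [553.4, 292.8, 68.9]
tool_rot: [3.14, 0.002, 2.991]
force: [-0.4, -1.3, 6.1]
width: 18.4
gripper_force: 58.4
```

>>> {"fn": "step_arm", "kwargs": {
  "series": [
    [[0,0,0,0,0,-0.1,1],[0,0,0,0,0,-0.24,1],[0,0,0,0,0,-0.24,1],[0,0,0,0,0,-0.24,1],[0,0,0,0,0,-0.24,1],[0,0,0,-0.0231,-0.2272,0,1],[0,0,0,-0.0231,-0.2272,0,1],[0,0,0,-0.0231,-0.2272,0,1],[0,0,0,-0.0231,-0.2272,0,1],[0,0,0,-0.0231,-0.2272,0,1],[0,0,0,-0.0231,-0.2272,0,1],[0,0,0,-0.0231,-0.2272,0,1]]
  ]
}}

```text
clock: 32.45
eef_pos: [540.4, 52.0, 227.3]
tool_rot: [3.141, 0.001, 2.992]
force: [1.1, 0.9, -0.2]
width: 17.9
gripper_force: 59.0
```

>>> {"fn": "step_arm", "kwargs": {
  "series": [
    [[0,0,0.189,0,0,0,1],[0,0,0.189,0,0,0,1],[0,0,0.189,0,0,0,1],[0,0,0.189,0,0,0,1],[0,0,0.189,0,0,0,1],[0,0,0.189,0,0,0,1],[0,0,0.189,0,0,0,1],[0,0,0.189,0,0,0,1],[0,0,0.189,0,0,0,1],[0,0,0.189,0,0,0,1],[0,0,0.189,0,0,0,1],[0,0,0.005,0,0,0,1]]
  ]
}}

```text
clock: 33.65
eef_pos: [540.5, 53.7, 226.9]
tool_rot: [3.141, -0.001, 1.355]
force: [-0.1, -0.4, -0.8]
width: 18.3
gripper_force: 59.1
```

>>> {"fn": "step_arm", "kwargs": {
  "series": [
    [[0,0,0,0,0,0,1],[0,0,0,0,0,0.2,1],[0,0,0,0,0,0.2,1],[0,0,0,0,0,0.2,1],[0,0,0,0,0,0,1],[0,0,0,0,0,0,1],[0,0,0,0,0,0,1],[0,0,0,0,0,0,1]]
  ]
}}

```text
clock: 34.45
eef_pos: [541.7, 53.2, 137.7]
tool_rot: [3.139, -0.001, 1.355]
force: [0.1, 0.6, -0.6]
width: 18.3
gripper_force: 59.1
```

```bash
python3 look.py 540.8 53.3 78 77.6
```

```text
34.45 [541.7  53.2 137.7] [ 1.7984e+02 -7.0000e-02  7.7650e+01] 18.334045479520526
(array([528.6,  -0.7]), np.int32(3998))
(array([526.1,  -3.6]), np.int32(23)) (array([520.7, -34.8]), np.int32(25))
turn az frac 0.0011 shift frac (in present axes) [-0.0009 -0.0061  0.3977]
   shift after turn [-0.0009 -0.0061  0.3977]
```

>>> {"fn": "step_arm", "kwargs": {
  "series": [
    [[0,0,0,0,-0.004,0.1,1],[0,0,0,0,0,0.1,1],[0,0,0,0,0,0.1,1],[0,0,0,0,0,0.095,1],[0,0,0,0,0,0,1],[0,0,0,0,0,0,1],[0,0,0,0,0,0,1]]
  ]
}}

```text
clock: 35.25
eef_pos: [540.3, 53.3, 77.4]
tool_rot: [3.141, -0.0, 1.355]
force: [0.4, -0.5, -0.9]
width: 18.3
gripper_force: 61.3
```

>>> {"fn": "step_arm", "kwargs": {
  "series": [
    [[0,0,0,0,0,0,0.45],[0,0,0,0,0,0,0.45],[0,0,0,0,0,0,0.45],[0,0,0,0,0,0,0.45],[0,0,0,0,0,-0.05,0.45],[0,0,0,0,0,-0.15,0.45],[0,0,0,0,0,-0.2,0.45],[0,0,0,0,0,-0.3,0.45],[0,0,0,0,0,-0.3,0.45],[0,0,0,0,0,0,0.45]]
  ]
}}

```text
clock: 36.25
eef_pos: [543.8, 52.7, 233.0]
tool_rot: [3.131, -0.004, 1.354]
force: [1.6, -0.2, -0.1]
width: 46.6
gripper_force: 0.0
```

>>> {"fn": "step_arm", "kwargs": {
  "series": [
    [[0,0,0,-0.05,-0.2,0,1],[0,0,0,-0.05,-0.2,0,1],[0,0,0,-0.05,-0.2,0,1],[0,0,0,-0.05,-0.194,0,1],[0,0,0,0,0,0,1],[0,0,0,0,0,0,1],[0,0,0,0,0,0,1],[0,0,0,0,0,0,1],[0,0,0,0,0,0,1]]
  ]
}}

```text
clock: 37.15
eef_pos: [417.9, 49.4, 226.7]
tool_rot: [3.141, 0.0, 1.355]
force: [0.2, -0.3, 0.1]
width: -0.1
gripper_force: 0.0
```

```bash
python3 - <<'E'
from h import *
s=ctrl.read_state();print(s['clock'],s['eef_pos'].round(1),np.degrees(s['tool_rot']).round(2),s['width'])
delta([418,49.2,75],np.radians(77.6),s)
w=shot('wrist');a=shot('top');b=shot('side')
for c,n in caps(a,5):
  q=ray(a,c,94)
  if q[0]<650 and abs(q[1])<400: print(q.round(1),n)
tw=cv2.resize(a['img'][150:280,210:420],(800,495),interpolation=cv2.INTER_CUBIC)
sw=cv2.resize(b['img'][150:280,240:440],(800,520),interpolation=cv2.INTER_CUBIC)
cv2.imwrite('pics/t4.png',cv2.resize(np.vstack([tw,sw]),(473,600))[:,:,::-1])
E
```

```text
37.15 [417.9  49.4 226.7] [1.7998e+02 2.0000e-02 7.7610e+01] -0.10088996691672847
turn az frac 0.0002 shift frac (in present axes) [-1.2000e-03  8.0000e-04  1.0114e+00]
   shift after turn [-1.2000e-03  8.0000e-04  1.0114e+00]
[538.9  56.7  94. ] 23
[533.3  25.8  94. ] 22
[525.8  -4.1  94. ] 21
[520.7 -35.   94. ] 23
```

View pics/t4.png

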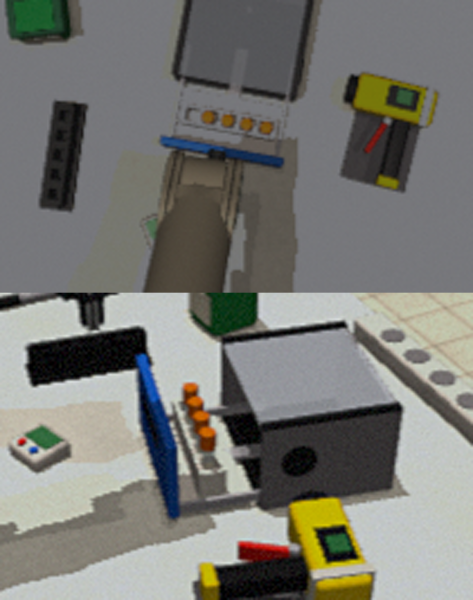

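>>> {"fn": "step_arm", "kwargs": {
  "series": [
    [[0,0,0,0,0,0.3,1],[0,0,0,0,0,0.3,1],[0,0,0,0,0,0.3,1],[0,0,0,0,0,0.11,1],[0,0,0,0,0,0,1],[0,0,0,0,0,0,1],[0,0,0,0,0.08,0,1],[0,0,0,0,0.08,0,1],[0,0,0,0,0.05,0,1],[0,0,0,0,0.03,0,1],[0,0,0,0,0.03,0,1],[0,0,0,0,0.03,0,1]]
  ]
}}

```text
clock: 38.5
eef_pos: [460.7, 40.2, 75.5]
tool_rot: [-3.14, -0.0, 1.355]
force: [-2.0, 1.2, 5.6]
width: 0.0
gripper_force: 2.9
```

>>> {"fn": "step_arm", "kwargs": {
  "series": [
    [[0,0,0,0,0.03,0,1],[0,0,0,0,0.03,0,1],[0,0,0,0,0.04,0,1],[0,0,0,0,0.04,0,1],[0,0,0,0,0.04,0,1],[0,0,0,0,0.04,0,1],[0,0,0,0,0.04,0,1],[0,0,0,0,0.04,0,1],[0,0,0,0,0.04,0,1],[0,0,0,0,0.04,0,1],[0,0,0,0,0.04,0,1],[0,0,0,0,0.04,0,1]]
  ]
}}

```text
clock: 39.7
eef_pos: [528.3, 25.7, 75.5]
tool_rot: [-3.14, -0.001, 1.355]
force: [-3.0, 1.9, 4.4]
width: 0.1
gripper_force: 2.8
```

>>> {"fn": "step_arm", "kwargs": {
  "series": [
    [[0,0,0,0,0.03,0,1],[0,0,0,0,0.03,0,1],[0,0,0,0,0.02,0,1],[0,0,0,0,0.02,0,1],[0,0,0,0,0.02,0,1],[0,0,0,0,0.02,0,1],[0,0,0,0,0,0,1],[0,0,0,0,0,0,1],[0,0,0,0,0,0,1]]
  ]
}}

```text
clock: 40.6
eef_pos: [548.3, 21.4, 75.5]
tool_rot: [-3.14, -0.001, 1.355]
force: [-2.6, 2.8, 5.7]
width: 0.2
gripper_force: 3.7
```

```bash
python3 - <<'E'
from h import *
s=ctrl.read_state();print(s['eef_pos'].round(1),s['force'])
a=shot('top');b=shot('side')
tw=cv2.resize(a['img'][150:250,260:400],(700,500),interpolation=cv2.INTER_CUBIC)
cv2.imwrite('pics/t5.png',tw[:,:,::-1])
for c,n in caps(a,3):
  q=ray(a,c,94)
  if q[0]<680 and abs(q[1])<400: print(q.round(1),n)
E
```

```text
[548.3  21.4  75.5] [-2.55724426  2.80511157  5.74660636]
```

View pics/t5.png

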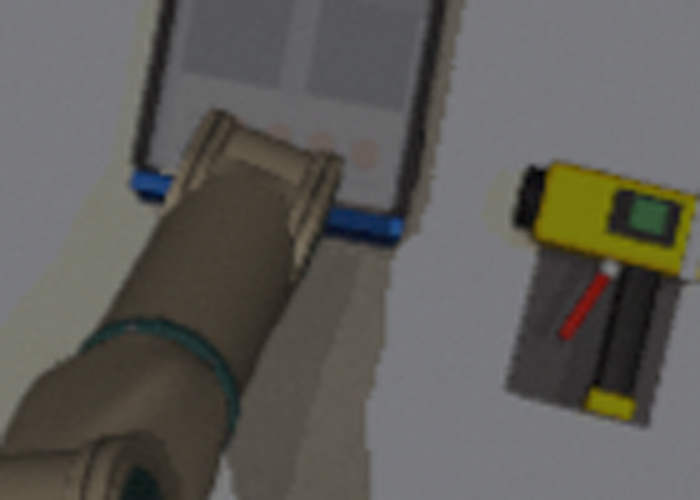

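>>> {"fn": "step_arm", "kwargs": {
  "series": [
    [[0,0,0,0,0.015,0,1],[0,0,0,0,0.015,0,1],[0,0,0,0,0.01,0,1],[0,0,0,0,0.01,0,1],[0,0,0,0,0,0,1],[0,0,0,0,0,0,1]]
  ]
}}

```text
clock: 41.3
eef_pos: [552.4, 20.6, 75.4]
tool_rot: [-3.133, -0.002, 1.356]
force: [-9.8, 4.2, 13.4]
width: -0.2
gripper_force: 8.6
```

>>> {"fn": "step_arm", "kwargs": {
  "series": [
    [[0,0,0,0,0.01,0,1],[0,0,0,0,0.01,0,1],[0,0,0,0,0.01,0,1],[0,0,0,0,0,0,1],[0,0,0,0,0,0,1]]
  ]
}}

```text
clock: 41.8
eef_pos: [552.3, 20.6, 75.4]
tool_rot: [-3.125, -0.002, 1.356]
force: [-19.9, 4.8, 24.0]
width: 0.1
gripper_force: 15.1
```

>>> {"fn": "step_arm", "kwargs": {
  "series": [
    [[0,0,0,0,-0.2,0,1],[0,0,0,0,-0.3,0,1],[0,0,0,0,-0.3,0,1],[0,0,0,0,-0.2,0,1],[0,0,0,0,0,-0.3,1],[0,0,0,0,0,-0.3,1],[0,0,0,0,0,-0.3,1],[0,0,0,0,0,0,1],[0,0,0,0,0,0,1]]
  ]
}}

```text
clock: 42.7
eef_pos: [414.8, 50.5, 210.9]
tool_rot: [3.14, -0.001, 1.355]
force: [-0.3, 0.7, -0.6]
width: 0.1
gripper_force: 0.0
```

```bash
python3 - <<'E'
from h import *
s=ctrl.read_state();print(s['eef_pos'].round(1),s['force'])
a=shot('top');b=shot('side');w=shot('wrist')
tw=cv2.resize(a['img'][150:225,265:365],(800,600),interpolation=cv2.INTER_CUBIC)
sw=cv2.resize(b['img'][150:250,290:423],(800,600),interpolation=cv2.INTER_CUBIC)
ww=cv2.resize(w['img'],(800,500))
cv2.imwrite('pics/t6.png',cv2.resize(np.vstack([tw,sw]),(400,600))[:,:,::-1])
cv2.imwrite('pics/w6.png',w['img'][:,:,::-1])
E
```

```text
[414.8  50.5 210.9] [-0.25605791  0.66206497 -0.57299289]
```

View pics/t6.png

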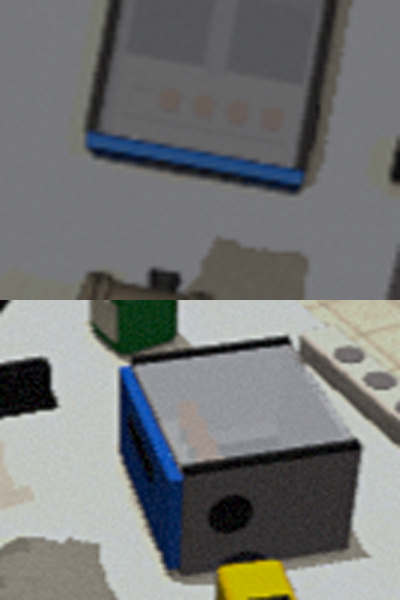

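View pics/w6.png

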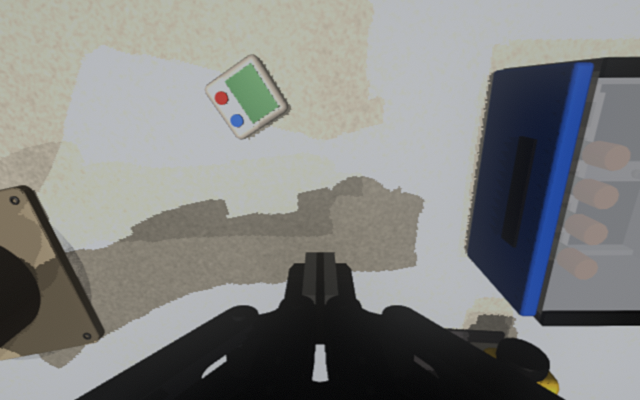

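>>> {"fn": "step_arm", "kwargs": {
  "series": [
    [[0,0,0,-0.2306,0.1043,0,0],[0,0,0,-0.2306,0.1043,0,0],[0,0,0,-0.2306,0.1043,0,0],[0,0,0,-0.2306,0.1043,0,0],[0,0,0,-0.2306,0.1043,0,0],[0,0,0,-0.2306,0.1043,0,0],[0,0,0,-0.2306,0.1043,-0.1,0],[0,0,0,0,0,-0.1,0]]
  ]
}}

```text
clock: 43.65
eef_pos: [468.4, -216.3, 239.2]
tool_rot: [-3.14, 0.005, 1.346]
force: [-0.9, -0.6, 0.5]
width: 85.5
gripper_force: 0.0
```

>>> {"fn": "step_arm", "kwargs": {
  "series": [
    [[0,0,0.179,0,0,0,0],[0,0,0.179,0,0,0,0],[0,0,0.179,0,0,0,0],[0,0,0.179,0,0,0,0],[0,0,0.179,0,0,0,0],[0,0,0.179,0,0,0,0],[0,0,0.179,0,0,0,0],[0,0,0.179,0,0,0,0],[0,0,0.179,0,0,0,0],[0,0,0.179,0,0,0,0],[0,0,0.179,0,0,0,0],[0,0,0,0,0,0,0]]
  ]
}}

```text
clock: 44.85
eef_pos: [468.5, -209.8, 238.4]
tool_rot: [3.141, 0.004, -0.193]
force: [-0.7, 1.1, 0.2]
width: 85.6
gripper_force: 0.0
```

>>> {"fn": "step_arm", "kwargs": {
  "series": [
    [[0,0,0,0,0,0,0],[0,0,0,0,0,0,0],[0,0,0,0,0,0,0]]
  ]
}}

```text
clock: 45.15
eef_pos: [469.2, -209.8, 240.1]
tool_rot: [-3.141, 0.0, -0.191]
force: [1.4, -0.1, -1.1]
width: 85.5
gripper_force: 0.0
```

```bash
python3 - <<'E'
from h import *
s=ctrl.read_state();print(s['clock'],s['eef_pos'].round(1),np.degrees(s['tool_rot']).round(2),s['width'],s['qpos'].round(2))
a=shot('top');b=shot('side');w=shot('wrist','w7.png')
g=lambda p,t:[(d['centre'],round(d['score'],2)) for d in ctrl.recognise(p,t)]
for t in ('squeeze',):
    A,B,W=g(a,t),g(b,t),g(w,t);print(A,B,W)
    if A and B: print(tri([a,b],[A[0][0],B[0][0]]))
    if W: print(ray(w,W[0][0],85))
def red(p):
    m=cv2.inRange(cv2.cvtColor(p['img'],cv2.COLOR_RGB2HSV),(0,150,60),(4,255,255))|cv2.inRange(cv2.cvtColor(p['img'],cv2.COLOR_RGB2HSV),(172,150,60),(180,255,255))
    n,l,st,c=cv2.connectedComponentsWithStats(m)
    return [(c[i].round(1),st[i].tolist(),ray(p,c[i],80).round(1)) for i in range(1,n) if st[i,4]>15]
print(red(a));print(red(w))
E
```

```text
45.15 [ 469.2 -209.8  240.1] [-1.7998e+02  2.0000e-02 -1.0920e+01] 85.53240232502858 [-0.29  0.64  1.06  1.9  -0.66  1.01 -0.7 ]
[([375.9, 193.9], 0.79), ([309.8, 190.6], 0.51)] [([363.9, 275.8], 0.92), ([337.4, 213.2], 0.39)] [([333.9, 98.9], 0.72), ([562.3, 192.7], 0.32)]
[ 558.52903182 -215.88893952   -8.35369179]
[ 538.9502786 -235.0728694   85.       ]
[(array([117.7, 234. ]), [113, 233, 10, 3, 18], array([441.4, 720.2,  80. ])), (array([120. , 243.9]), [113, 237, 13, 11, 56], array([405.9, 711.8,  80. ]))]
[(array([315.3, 148.1]), [301, 120, 31, 56, 524], array([ 500.3, -211.3,   80. ])), (array([ 67. , 317.9]), [63, 314, 9, 8, 56], array([372.2,  85.2,  80. ]))]
```

View pics/w7.png

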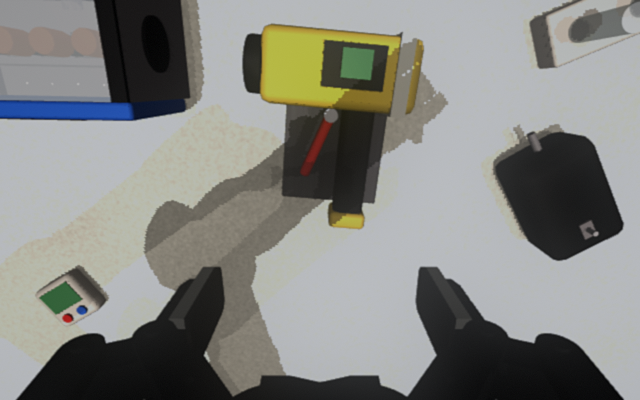

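```bash
python3 - <<'E'
import cv2,numpy as np
a=cv2.imread('pics/w7.png')[90:240,270:400].astype(float)
a=np.clip(255*(a/255)**0.5,0,255).astype(np.uint8)
cv2.imwrite('pics/w7c.png',cv2.resize(a,None,fx=4,fy=4,interpolation=cv2.INTER_NEAREST))
E
```

```text
(no output)
```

View pics/w7c.png

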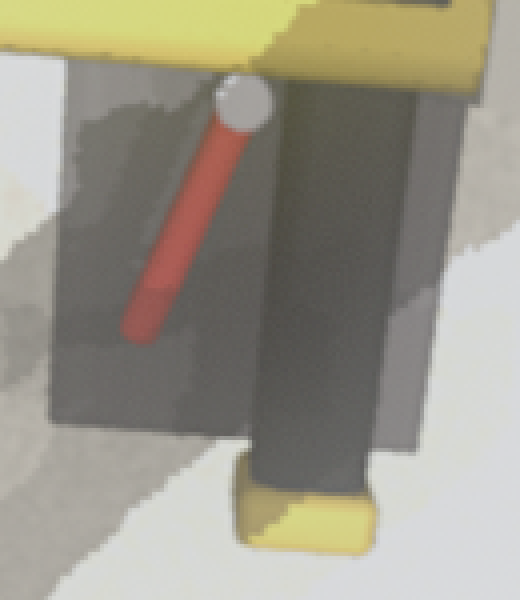

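```bash
python3 - <<'E'
from h import *
w=shot('wrist')
f=lambda x,y,z:ray(w,(270+x/4,90+y/4),z)[:2]
H=f(245,101,83);R1=f(415,110,82);R2=f(367,485,82);L1=f(285,110,82);L2=f(252,475,82);T=f(122,325,80);B1=f(0,52,80);B2=f(480,95,80)
print('H',H,'R',R1,R2,'L',L1,L2,'T',T,'B',B1,B2)
for u in (R1-R2,L1-L2):print(np.degrees(np.arctan2(u[1],u[0])))
u=B1-B2;print('barrel y',np.degrees(np.arctan2(u[1],u[0]))-90)
th=np.radians(-11);ex=np.array([np.cos(th),np.sin(th)]);ey=np.array([-ex[1],ex[0]])
Rm=(R1+R2)/2
y0=Rm@ey+24; x0=H@ex-40
S=x0*ex+y0*ey;print('squeeze',S,'hinge rel',[(H-S)@ex,(H-S)@ey],'tip rel',[(T-S)@ex,(T-S)@ey],'L rel',(L1-S)@ey,(L2-S)@ey,(R1-S)@ey,(R2-S)@ey, 'barrel',(B1-S)@ex,(B2-S)@ex)
C=S-3*ey
delta([*C,51],th)
E
```

```text
H [ 526.06650267 -230.49594473] R [ 517.08680807 -266.3971756 ] [ 433.3329603  -243.00506534] L [ 522.46629457 -238.69633807] [ 441.01549714 -216.64865406] T [ 482.02179902 -193.79316181] B [ 546.00711197 -180.5239005 ] [ 517.32605476 -281.01273641]
-15.604833059783891
-15.14626431697607
barrel y -15.92956005069503
squeeze [ 484.99553054 -232.15405676] hinge rel [np.float64(40.00000000000007), np.float64(9.464358769621905)] tip rel [np.float64(-10.23869952653195), np.float64(37.0886825356058)] L rel 0.7276776550695268 6.828738785137385 -27.490671882566982 -20.509328117432947 barrel 50.039128586166306 41.05919700586193
turn az frac 0.0007 shift frac (in present axes) [0.1307 0.1465 1.2625]
   shift after turn [0.1308 0.1465 1.2625]
```

```bash
python3 - <<'E'
from h import *
H,R1,R2,L1,L2,T,B1,B2=map(np.array,([526.07,-230.5],[517.1,-266.4],[433.3,-243],[522.5,-238.7],[441,-216.65],[482,-193.8],[546,-180.5],[517.3,-281]))
th=np.radians(-15.5);ex=np.array([np.cos(th),np.sin(th)]);ey=np.array([-ex[1],ex[0]])
S=(H@ex-40)*ex+((R1+R2)/2@ey+24)*ey
for n,q in zip('H R1 R2 L1 L2 T B1 B2'.split(),(H,R1,R2,L1,L2,T,B1,B2)): print(n,((q-S)@ex).round(1),((q-S)@ey).round(1))
C=S-1*ey;print(S,C); delta([*C,51],th)
E
```

```text
H 40.0 12.9
R1 41.0 -24.1
R2 -46.1 -23.9
L1 38.8 4.1
L2 -45.7 3.5
T -12.3 36.5
B1 45.8 66.4
B2 45.0 -38.1
[ 484.07359248 -232.25505185] [ 483.80635411 -233.21868231]
turn az frac 0.1007 shift frac (in present axes) [0.1243 0.135  1.2625]
   shift after turn [0.1345 0.1248 1.2625]
```

>>> {"fn": "step_arm", "kwargs": {
  "series": [
    [[0,0,0.1007,0,0,0,0],[0,0,0,0.135,0.131,0,0],[0,0,0,0,0,0.2,0],[0,0,0,0,0,0.2,0],[0,0,0,0,0,0.2,0],[0,0,0,0,0,0.2,0],[0,0,0,0,0,0,0],[0,0,0,0,0,0,0],[0,0,0,0,0,0,0],[0,0,0,0,0,0,0]]
  ]
}}

```text
clock: 46.5
eef_pos: [484.5, -234.7, 121.8]
tool_rot: [3.141, -0.003, -0.271]
force: [0.6, 0.5, -0.4]
width: 85.6
gripper_force: 0.0
```

```bash
python3 - <<'E'
from h import *
s=ctrl.read_state();print(s['clock'],s['eef_pos'].round(1),np.degrees(s['tool_rot']).round(2),s['width'])
delta([483.5,-234.2,51],np.radians(-15.5),s)
w=shot('wrist','w8.png')
E
```

```text
46.5 [ 484.5 -234.7  121.8] [ 1.7997e+02 -1.5000e-01 -1.5510e+01] 85.57125132436792
turn az frac -0.0001 shift frac (in present axes) [-0.0071 -0.0018  0.472 ]
   shift after turn [-0.0071 -0.0018  0.472 ]
```

View pics/w8.png

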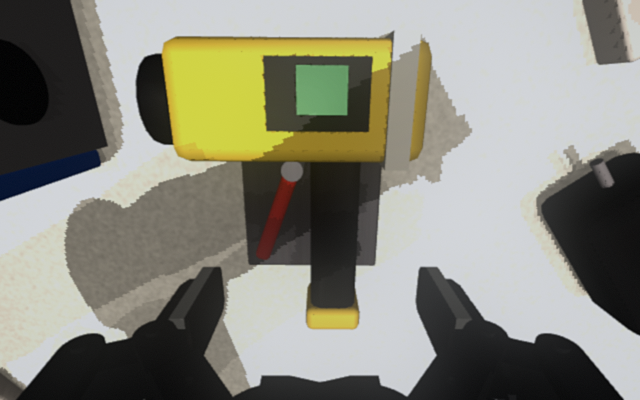

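>>> {"fn": "step_arm", "kwargs": {
  "series": [
    [[0,0,0,-0.005,0,0.1,0],[0,0,0,0,0,0.12,0],[0,0,0,0,0,0.12,0],[0,0,0,0,0,0.12,0],[0,0,0,0,0,0.012,0],[0,0,0,0,0,0,0],[0,0,0,0,0,0,0],[0,0,0,0,0,0,0]]
  ]
}}

```text
clock: 47.35
eef_pos: [483.3, -234.3, 50.2]
tool_rot: [3.141, -0.001, -0.271]
force: [-0.5, -0.5, 1.1]
width: 85.5
gripper_force: 0.0
```

>>> {"fn": "step_arm", "kwargs": {
  "series": [
    [[0,0,0,0,0,0,1],[0,0,0,0,0,0,1],[0,0,0,0,0,0,1],[0,0,0,0,0,0,1],[0,0,0,0,0,0,1],[0,0,0,0,0,0,1],[0,0,0,0,0,0,1]]
  ]
}}

```text
clock: 48.05
eef_pos: [482.4, -235.9, 50.7]
tool_rot: [3.139, -0.001, -0.27]
force: [-1.9, -0.6, 8.6]
width: 40.4
gripper_force: 63.6
```

>>> {"fn": "step_arm", "kwargs": {
  "series": [
    [[0,0,0,0,0,0,1],[0,0,0,0,0,0,1],[0,0,0,0,0,0,1],[0,0,0,0,0,0,1],[0,0,0,0,0,0,1],[0,0,0,0,0,0,1],[0,0,0,0,0,0,1],[0,0,0,0,0,0,1]]
  ]
}}

```text
clock: 48.85
eef_pos: [482.4, -235.9, 50.7]
tool_rot: [3.139, -0.001, -0.27]
force: [-2.8, -0.7, 9.1]
width: 40.6
gripper_force: 63.6
```

```bash
python3 - <<'E'
from h import *
w=shot('wrist','w9.png')
E
```

```text
(no output)
```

View pics/w9.png

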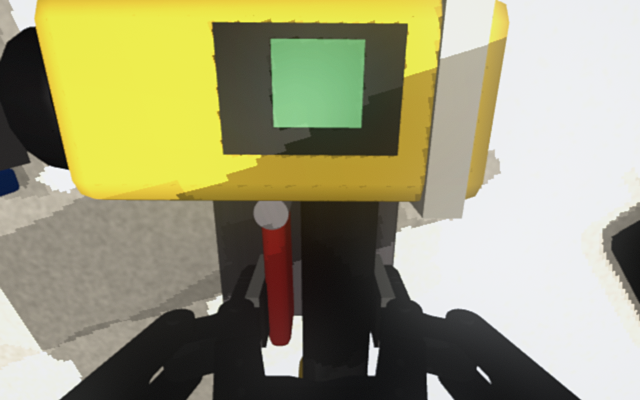

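>>> {"fn": "step_arm", "kwargs": {
  "series": [
    [[0,0,0,0,0,0,0],[0,0,0,0,0,0,0],[0,0,0,0,0,0,0],[0,0,0,0,0,0,0],[0,0,0,0,0,0,0],[0,0,0,0,0,0,0],[0,0,0,0,0,0,0],[0,0,0,0,0,0,0],[0,0,0,0,0,0,0],[0,0,0,0,0,0,0]]
  ]
}}

```text
clock: 49.9
eef_pos: [482.8, -234.0, 49.5]
tool_rot: [-3.142, 0.0, -0.271]
force: [-0.2, 0.1, -0.1]
width: 85.3
gripper_force: 0.0
```

```bash
python3 - <<'E'
from h import *
s=ctrl.read_state();print(s['eef_pos'],s['width'],s['force'])
w=shot('wrist','w10.png')
for f in ('w9','w10'):
    h=cv2.cvtColor(cv2.imread(f'pics/{f}.png'),cv2.COLOR_BGR2HSV)
    m=cv2.inRange(h,(0,120,40),(5,255,255))|cv2.inRange(h,(172,120,40),(180,255,255))
    n,l,st,c=cv2.connectedComponentsWithStats(m);print(f,[(st[i].tolist()) for i in range(1,n) if st[i,4]>20])
E
```

```text
[ 482.82461575 -233.97071996   49.47730881] 85.28677692650768 [-0.21440824  0.11617249 -0.05166513]
w9 [[262, 219, 32, 126, 3045]]
w10 [[226, 223, 58, 118, 2641]]
```

>>> {"fn": "step_arm", "kwargs": {
  "series": [
    [[0,0,0,0,0,0,1],[0,0,0,0,0,0,1],[0,0,0,0,0,0,1],[0,0,0,0,0,0,1],[0,0,0,0,0,0,1],[0,0,0,0,0,0,1],[0,0,0,0,0,0,1],[0,0,0,0,0,0,1],[0,0,0,0,0,0,1],[0,0,0,0,0,0,1],[0,0,0,0,0,0,1],[0,0,0,0,0,0,1]]
  ]
}}

```text
clock: 51.15
eef_pos: [482.1, -235.8, 50.4]
tool_rot: [3.139, -0.0, -0.27]
force: [-3.2, -1.2, 6.2]
width: 40.6
gripper_force: 63.8
```

>>> {"fn": "step_arm", "kwargs": {
  "series": [
    [[0,0,0,0,0,0,1],[0,0,0,0,0,0,1],[0,0,0,0,0,0,1]]
  ]
}}

```text
clock: 51.45
eef_pos: [482.2, -235.8, 50.4]
tool_rot: [3.139, -0.001, -0.27]
force: [-2.2, -1.0, 7.2]
width: 40.9
gripper_force: 63.8
```

>>> {"fn": "step_arm", "kwargs": {
  "series": [
    [[0,0,0,0,0,0,0],[0,0,0,0,0,0,0],[0,0,0,0,0,0,0],[0,0,0,0,0,0,0],[0,0,0,0,0,0,0],[0,0,0,0,0,0,0],[0,0,0,0,0,0,0],[0,0,0,0,0,0,0],[0,0,0,0,0,0,0],[0,0,0,0,0,0,0]]
  ]
}}

```text
clock: 52.45
eef_pos: [482.8, -234.0, 49.5]
tool_rot: [3.142, 0.0, -0.271]
force: [-0.5, -0.4, 0.1]
width: 85.8
gripper_force: 0.0
```

>>> {"fn": "step_arm", "kwargs": {
  "series": [
    [[0,0,0,0,0,0,1],[0,0,0,0,0,0,1],[0,0,0,0,0,0,1],[0,0,0,0,0,0,1],[0,0,0,0,0,0,1],[0,0,0,0,0,0,1],[0,0,0,0,0,0,1],[0,0,0,0,0,0,1],[0,0,0,0,0,0,1],[0,0,0,0,0,0,1],[0,0,0,0,0,0,1],[0,0,0,0,0,0,1]]
  ]
}}

```text
clock: 53.65
eef_pos: [482.1, -235.9, 50.4]
tool_rot: [3.139, -0.001, -0.271]
force: [-2.0, -0.6, 8.2]
width: 40.7
gripper_force: 63.8
```

>>> {"fn": "step_arm", "kwargs": {
  "series": [
    [[0,0,0,0,0,0,1],[0,0,0,0,0,0,1],[0,0,0,0,0,0,1]]
  ]
}}

```text
clock: 53.95
eef_pos: [482.1, -235.8, 50.4]
tool_rot: [3.139, -0.0, -0.27]
force: [-3.2, -2.3, 7.9]
width: 40.7
gripper_force: 63.8
```

>>> {"fn": "step_arm", "kwargs": {
  "series": [
    [[0,0,0,0,0,0,0],[0,0,0,0,0,0,0],[0,0,0,0,0,0,0],[0,0,0,0,0,0,0],[0,0,0,0,0,0,0],[0,0,0,0,0,0,0],[0,0,0,0,0,0,0],[0,0,0,0,0,0,0],[0,0,0,0,0,0,0],[0,0,0,0,0,0,0]]
  ]
}}

```text
clock: 54.95
eef_pos: [482.9, -234.0, 49.5]
tool_rot: [3.142, 0.0, -0.271]
force: [-0.4, -0.1, 0.3]
width: 85.5
gripper_force: 0.0
```

>>> {"fn": "step_arm", "kwargs": {
  "series": [
    [[0,0,0,0,0,-0.1,0],[0,0,0,0,0,-0.2,0],[0,0,0,0,0,-0.2,0],[0,0,0,0,0,-0.3,0],[0,0,0,0,0,-0.3,0],[0,0,0,0,0,0,0],[0,0,0,0,0,0,0],[0,0,0,0,0,0,0],[0,0,0,0,0,0,0]]
  ]
}}

```text
clock: 55.85
eef_pos: [482.2, -233.4, 213.5]
tool_rot: [-3.141, 0.002, -0.271]
force: [0.3, -0.3, -0.6]
width: 85.3
gripper_force: 0.0
```

```bash
python3 - <<'E'
from h import *
s=ctrl.read_state();print(s['eef_pos'],s['width'],s['force'],s['clock'])
w=shot('wrist','w11.png');b=shot('side');a=shot('top')
t=cv2.resize(a['img'][150:250,215:415],(800,400),interpolation=cv2.INTER_CUBIC)
cv2.imwrite('pics/end.png',cv2.resize(np.vstack([t,cv2.resize(w['img'],(800,500))]),(533,600))[:,:,::-1])
E
```

```text
[ 482.17382196 -233.36066446  213.54149632] 85.26259138165922 [ 0.34785142 -0.3121724  -0.55671371] 55.85
```

View pics/end.png

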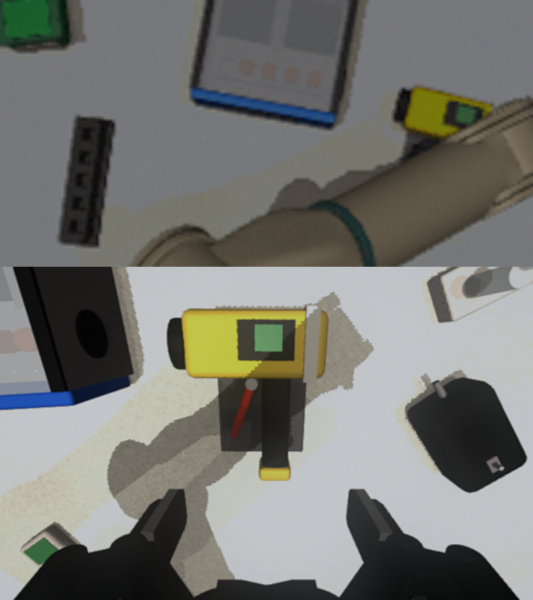

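```bash
python3 -c "
from cell import ctrl
print(ctrl.finish_job())"
```

```text
the job is handed in; nothing more can be done
None
```

I handed the job in at about 56 s: the four vials present stand in the drawer's wells, the drawer is pushed home to its stop, and three full trigger squeezes were made and released. I checked all this from the camera images and force readings; the hand-in call returned no verdict.

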